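# Fit a taper-shank drill chuck in its socket stand and tap it home

## Task

Take the drill chuck out of the slanted rack and put its tapered shank, shank down, into the brass sleeve of the blue socket stand, feeling for the hidden slot by turning the chuck until the flat tang drops in; use light pressure only, and let go of it. Then tap the chuck's nose with the mallet until the sleeve's flange is fully down on the stand and the taper is locked, and put the mallet back with its head on the rubber mat. Leave everything else on the bench alone.

Things in the scene. Friction and masses are not known exactly. Their poses are not given: they have to be found in the camera images.
- chuck: Steel drill chuck, 0.55 kg. Origin: centre of the shoulder where the taper shank begins; +z along its axis to the nose. Above: cylinder 42 mm diameter to z = 38 mm, then narrowing to a flat nose at z = 60 mm. Starts in one of the rack's two holes, shoulder on the rack's face, axis 25 degrees off vertical, nose leaning to the rack's -x (the robot), chuck y along rack y.
- chuck_grip (a point): Point on the chuck's axis 30 mm above the shoulder, where the round body (42 mm) is well gripped; axes as the chuck's.
- centre: Dead centre (pointed brass cone on the same taper shank) in the rack's other hole: a bystander, leave it. Origin at its shoulder, 41 mm diameter there, 42 mm tall above it.
- rack: Grey arbor rack, fixed, 200 mm along y, 140 mm along x, origin at the centre of its underside. Its black face slopes 25 degrees; two plain clearance holes, 28 mm, 100 mm apart along y, mouths 100 mm above the bench, face plate 30 mm thick. Draw a shank out along its axis by 80 mm before turning it.
- stand: Blue socket stand, fixed: 130 mm square foot, 100 mm round column, top 90 mm above the bench. Origin at the centre of the underside; the yellow plate on the column faces its -x.
- sleeve_mouth (a point): Centre of the top of the brass sleeve, axes as the stand's. Bore 25.5 mm wide there; flange 56 mm diameter, 6 mm thick. At first 104 mm above the bench, flange 8 mm proud of the stand (red band shows); home, 96 mm. Seated with the tang in the slot, the chuck's shoulder is about 2.5 mm above the mouth; with the tang on top of the slot's walls, about 13 mm, and the sleeve cannot be driven.
- sleeve (a joint): How far the sleeve has been driven down into the stand: 0 as found, 0.008 m fully home against its stop (locked). It is tight: it starts to move only above about 14 N, sinks slowly (about 2.5 mm/s for each newton beyond that), usually a few mm a tap, and stays where it is left.
- mallet: Soft-face mallet, 0.42 kg, standing on one face on the mat: head a cylinder 44 mm diameter, 80 mm tall, orange ends; wooden handle along -x, 22 mm wide (y), 26 mm high, centred 40 mm above the lower face, ending 165 mm from the head's axis. Origin at the centre of the lower face (the one to tap with), z up along the head.
- mallet_grip (a point): Point in the middle of the mallet's handle, 55 mm from the head's axis, 40 mm above the lower face; grip across y.
- mat: Black rubber mat, fixed, 180 mm along x by 240 mm along y, 4 mm thick, origin at the centre of its underside.
- spraycan: Red spray can, 54 mm diameter, 150 mm tall, bystander.
- boltjar: Amber jar with steel lid, 68 mm diameter, 90 mm tall, bystander.
- tape: Blue ring, a roll, 100 mm outside diameter, 25 mm high, bystander.
- wrench: Steel wrench lying on the bench beyond the stand, bystander.
- driverb: Yellow-handled screwdriver lying on the bench, bystander.
- chuck_nose (a point): Centre of the chuck's flat nose, 26 mm diameter, 60 mm above the shoulder: the place to tap.
- tang_end (a point): End of the chuck's shank, 77 mm below the shoulder. The taper is 26 mm diameter at the shoulder and 16 mm at 55 mm below it; then comes a flat tang, 14 mm wide along the chuck's x, 6 mm thick along its y, 22 mm long.
- slot_top (a point): On the stand's axis, 40 mm above the bench, inside and out of sight: top of a steel slot, 9 mm wide, that takes the tang. Axes as the stand's; the slot's length is turned by an unknown angle, up to 0.8 rad (46 degrees) either way from the stand's x. It stays put under light forces. A tang within about 10 degrees of it drops in.
Mind the look-alikes: they are no part of the job. Of the things that look like the mallet, the middle-sized one is meant.

How it is judged (in metres and radians):
On the way, in this order (a step that is already met when the one before it is completed fails the run):
1. the chuck's shank sits in the sleeve with its tang in the slot, and the chuck has been let go (horizontal distance between chuck and sleeve_mouth below 0.004 m and z of chuck in the frame of sleeve_mouth below 0.006 m and angle between the z axis of chuck and the z axis of sleeve_mouth, either way round below 0.08 rad and contact force between the fingers and chuck below 0.1 N), for 0.2 s.
2. the mallet taps the chuck (contact force between mallet and chuck above 2 N).
3. the sleeve is driven home (value of joint sleeve above 0.0065 m), for 0.1 s.
At the end, for the whole second after the job is handed in: The sleeve is driven at least 6.5 mm of its 8 mm; the chuck stands in it within 4 mm of the axis, less than 5 degrees off, its shoulder less than 6 mm above the sleeve's mouth; the mallet rests with its head on the mat; all at rest and released (value of joint sleeve above 0.0065 m and horizontal distance between chuck and sleeve_mouth below 0.004 m and z of chuck in the frame of sleeve_mouth below 0.006 m and angle between the z axis of chuck and the z axis of sleeve_mouth, either way round below 0.08 rad and linear speed of each of chuck, mallet below 0.02 m/s and x of mallet in the frame of mat between -0.1 and 0.1 m and y of mallet in the frame of mat between -0.13 and 0.13 m and height (world z) of mallet below 0.09 m); the robot touches nothing.
It fails at once if the dead centre is disturbed (distance of centre from where it was at the start of the episode above 0.02 m).
It fails at once if a bystander is knocked or moved by more than 4 cm (distance of any of spraycan, boltjar, tape, wrench, driverb from where it was at the start of the episode above 0.04 m).
It also fails if it takes over 72 s, if anything falls off the work surface, if the arm or the gripper's body presses on something with over 40 N, if the wrist force passes 120 N, or if a joint passes its speed limit or range.

## Robot

A 6-joint arm with a two-finger parallel gripper is mounted at the origin on the work surface. World frame = base frame: x ahead of the robot, y to its left, z up, the work surface at z = 0. Lengths are in mm, angles in degrees, forces in N, time in s.
With the tool pointing down it reaches from about 400 to 925 mm from the base axis. Payload 12.5 kg.
Tool frame: the origin (TCP) lies midway between the tips of the shut fingers; the grasp point (between the pads) lies 19 mm behind it (arm.grasp_offset is the distance from the TCP to the grasp point, in mm); x points along the fingers, y is the direction in which the jaws open and shut, and the axes are right-handed (so a half turn about x gives the same grasp; the last joint's range is limited). The gripper opens to 95 mm and grips with 3 to 60 N. Pads are 20 mm wide; open, the fingers measure 119 mm over their backs; the gripper's body (75 mm by 180 mm) begins 59 mm behind the grasp point.
Start: joints at [64.882, 28.126, 89.318, -0, 62.55, -6.05], TCP at [204.167, 590.733, 186.761] pointing down, gripper open.
Joint ranges: [-177.58, 177.58], [-47.91, 125.51], [2.72, 160], [-65.01, 245.01], [3.68, 167.84], [-153.87, 153.87]. Speed limits (degrees/s): [127.2, 127.2, 159.86, 180, 180, 180].

## Interface

Orientations are given as [roll, pitch, yaw] about the fixed x, y, z axes, in that order (R = Rz(yaw) Ry(pitch) Rx(roll)).
In Python, from bench import arm, capture, camera_model, nets gives the robot as it stands. Calls block until the motion is done:
- arm.move_to(position, orientation): joint-space move of the TCP to a pose.
- arm.move_linear(position, rotation=None, rate=150): straight line of the TCP; rotation=None keeps the orientation; rate is the mean speed in mm/s.
- arm.goto_joints(angles): joint-space move.
- arm.command_gripper(opening, grip_force=None): finger opening in mm; grip_force is the grip in N (None keeps the last); returns when the fingers have stopped.
- arm.wait(seconds).
- arm.solve_ik(position, orientation): joint angles nearest the present ones, or None.
- arm.get_obs(): the state.
- capture(name): name is "side" or "top" or "wrist"; returns (picture, depth): 420x560x3 uint8, red, green, blue; 420x560 float32, mm along the optical axis (not along the pixel's ray), 0 where there is no reading.
- camera_model(name): a dict with "K" (3x3 intrinsics, pixels), "rvec" (rotation vector, rad) and "tvec" (3), from world to camera coordinates, as OpenCV has them; the wrist camera has in their place "tool_from_camera" (4x4, takes a point from camera to tool coordinates, whose origin is the TCP and whose axes are the tool frame's). Camera axes: x right, y down, z forward; pixel columns grow to the right and rows downward; lengths in mm; the calibration is good to about 2 mm. A picture is of the moment at which its call begins: read the wrist's pose just before it. camera_model takes no time and is no camera call.
A pose or a line that the arm cannot do raises arm.IKError and nothing moves.
- arm.close_job(): hands the job in, once; it reports no verdict.
Trained networks look in the newest picture that a camera, given by its name, has taken for a name from the list of things; names that differ only in an ending like _2 or _b are one class to them, and where a whole thing is asked for, a point or a joint stands for the part that bears it (a point fixed in the world has none). Each returns a list of dicts, best first, with "score" (0 to 1); they miss things now and then, are a little off and sometimes report something else, mostly with a low value. They report only what shows in the picture. A call takes as long as a camera call. They do not tell look-alikes from the thing itself.
- nets.find_in(query, camera): "xyz" ([x, y, z] in mm, in world coordinates, good to about 4 mm: the middle of the surface that is visible of it).
- nets.spot_point(query, camera): "xyz" ([x, y, z] in mm, in world coordinates, good to about 4 mm: a listed point, or the origin of a listed thing).
The state is a dict: "time_s": time; "q": joint angles; "joint_velocities": joint speeds; "joint_torque": joint torques, N m; "tool_pos": TCP position; "tool_rot": TCP orientation; "force": force on the tool from outside, world axes, zero at the start; "torque": the same for the moment, N m; "width": finger opening in mm.
Only numpy, scipy, OpenCV 4.12 (cv2) and the standard library are available. Lean on these libraries where they do the work, as an engineer would, in place of code of your own. Each camera call takes 0.05 s, during which the arm holds its last target. There are 200 camera calls.

## Working session

There is one attempt and no reset: what is moved stays moved. The work goes in short steps, each a Python script; the robot and the scene stay as the last script left them, time stands still between calls to the robot, and variables do not carry over. Pictures are saved under pics/ and viewed, about 8 in all and at most 12, crops included, and the job is handed in when it is done.

```bash
ls; mkdir -p pics
python3 - <<'E'
from bench import arm,capture,camera_model,nets
import cv2,numpy as np
ims=[]
for c in("side","top"):
    p,d=capture(c); np.savez(f"pics/{c}0.npz",p=p,d=d); ims.append(p)
    for q in("chuck","chuck_nose","centre","rack","stand","sleeve_mouth","mallet","mallet_grip","mat","spraycan","boltjar","tape"):
        f=nets.spot_point(q,c); print(c,q,[(np.round(x["xyz"]).tolist(),round(x["score"],2)) for x in f[:4]])
    cv2.imwrite(f"pics/{c}0.png",cv2.resize(p[:,:,::-1],(800,600)))
o=arm.get_obs();print(o)
E
```

```text
pics
side chuck [([544.0, -250.0, 98.0], 0.65)]
side chuck_nose [([520.0, -244.0, 151.0], 0.63)]
side centre [([519.0, -342.0, 99.0], 0.76)]
side rack [([526.0, -294.0, -3.0], 0.86), ([504.0, -22.0, 34.0], 0.43)]
side stand [([521.0, -242.0, 154.0], 0.65), ([503.0, -24.0, 0.0], 0.57)]
side sleeve_mouth [([504.0, -22.0, 103.0], 0.8)]
side mallet [([282.0, 366.0, 3.0], 0.84), ([526.0, 336.0, 3.0], 0.64), ([314.0, 626.0, 0.0], 0.53), ([502.0, -28.0, -2.0], 0.51)]
side mallet_grip [([472.0, 347.0, 48.0], 0.96), ([305.0, 583.0, 29.0], 0.62), ([215.0, 334.0, 50.0], 0.6)]
side mat [([493.0, 320.0, 4.0], 0.57)]
side spraycan [([812.0, 162.0, -1.0], 0.82), ([504.0, -22.0, 103.0], 0.31)]
side boltjar [([788.0, -121.0, -3.0], 0.68)]
side tape [([786.0, -16.0, -5.0], 0.64)]
top chuck [([542.0, -244.0, 99.0], 0.48)]
top chuck_nose [([519.0, -234.0, 157.0], 0.74)]
top centre [([518.0, -342.0, 100.0], 0.52)]
top rack [([534.0, -298.0, 2.0], 0.84)]
top stand [([507.0, -25.0, -0.0], 0.81)]
top sleeve_mouth [([505.0, -24.0, 108.0], 0.58), ([526.0, -238.0, 128.0], 0.33)]
top mallet [([524.0, 335.0, 5.0
[... 428 characters left out ...]
], 0.77), ([813.0, 164.0, 3.0], 0.22)]
{'time_s': 1.3, 'q': array([ 6.48798617e+01,  2.81251848e+01,  8.93173968e+01,  9.63052925e-04,
        6.25491796e+01, -6.05078092e+00]), 'joint_velocities': array([-0.07922065,  0.02454836,  0.01582684, -0.05743845,  0.05479899,
        0.01740667]), 'joint_torque': array([ 2.11474588e-03, -6.12487221e+01, -2.58402640e+01,  6.94163446e-02,
        4.48132027e-02, -4.33776492e-06]), 'tool_pos': array([204.18725061, 590.74009853, 186.78117377]), 'tool_rot': array([89.87184705, 89.99171701, 70.80204577]), 'force': array([0.19574191, 0.05884039, 0.27186076]), 'torque': array([-3.17174769e-02,  9.08675306e-05, -6.80610926e-02]), 'width': 95.35714857336217}
```

View pics/side0.png

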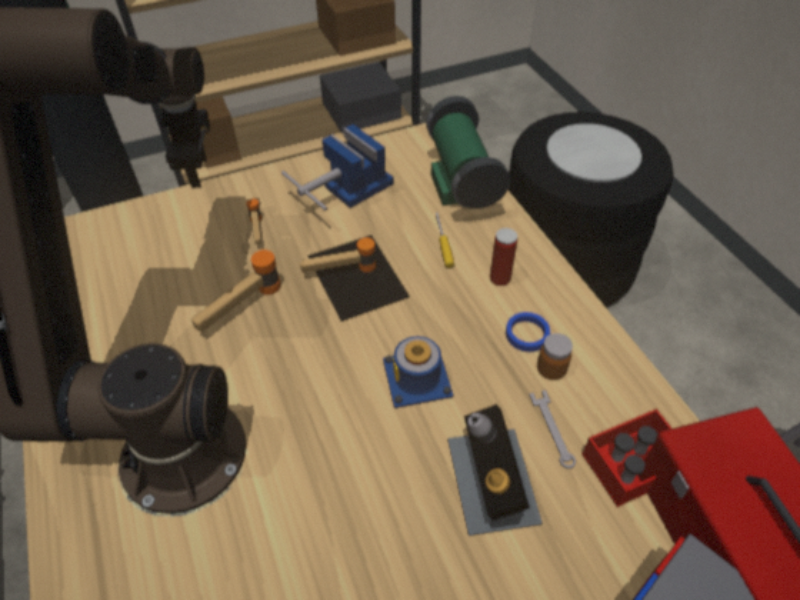

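View pics/top0.png

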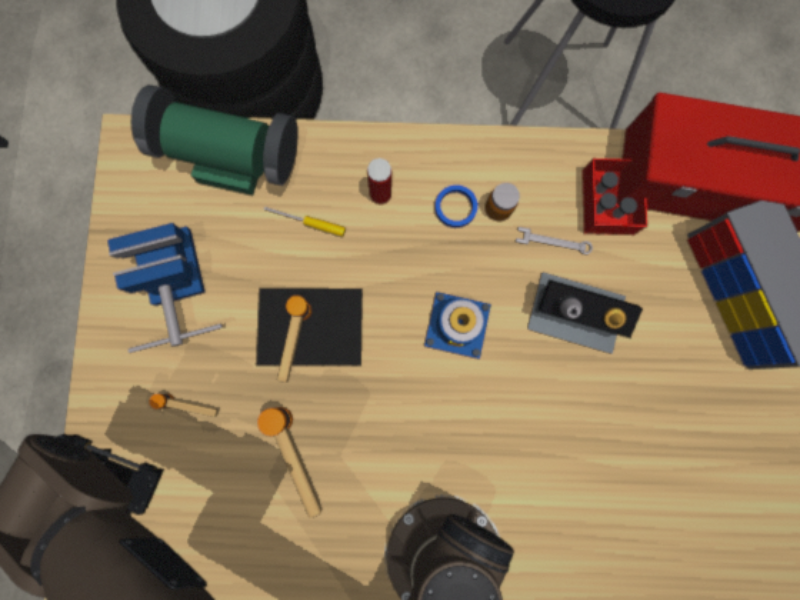

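```bash
cat > h.py <<'E'
from bench import arm,capture,camera_model,nets
import numpy as np,cv2
from scipy.spatial.transform import Rotation as Ro
def cf(yaw,tilt=0):  # chuck frame: yaw deg, nose leaning to -x by tilt
    return (Ro.from_euler('z',yaw,degrees=True)*Ro.from_euler('y',-tilt,degrees=True)).as_matrix()
def tool(C,s=1,k='y'): # tool x=-z_c, tool y = s*y_c (or x_c)
    x=-C[:,2]; y=s*C[:,1 if k=='y' else 0]; R=np.c_[x,y,np.cross(x,y)]
    return Ro.from_matrix(R).as_euler('xyz',degrees=True)
def tcp(p,C,h): return np.asarray(p)+C[:,2]*(h) # point h above shoulder along axis
def wcam(name='wrist'):
    o=arm.get_obs(); T=np.eye(4); T[:3,:3]=Ro.from_euler('xyz',o['tool_rot'],degrees=True).as_matrix(); T[:3,3]=o['tool_pos']
    m=camera_model('wrist'); p,d=capture('wrist'); return p,d,m['K'],T@np.array(m['tool_from_camera'])
def cloud(d,K,T):
    v,u=np.mgrid[:d.shape[0],:d.shape[1]]
    P=np.stack([(u-K[0,2])/K[0,0]*d,(v-K[1,2])/K[1,1]*d,d],-1)
    return P@T[:3,:3].T+T[:3,3]
def sT(c):
    m=camera_model(c);R=cv2.Rodrigues(np.array(m['rvec'],float))[0];T=np.eye(4);T[:3,:3]=R.T;T[:3,3]=-R.T@np.ravel(m['tvec']);return np.array(m['K']),T
def say(*a):
    o=arm.get_obs(); print(*a,'t',round(o['time_s'],2),'p',o['tool_pos'].round(1),'F',o['force'].round(1),'T',o['torque'].round(2),'w',round(o['width'],1))
    return o
E
python3 - <<'E'
from h import *
print(np.round(camera_model('wrist')['tool_from_camera'],2),camera_model('wrist')['K'])
C=cf(-14,25);p=[543,-247,100]
for s in(1,-1):
  for k in'yx':
    print(s,k,[arm.solve_ik(tcp(p,C,h),tool(C,s,k)) is not None and arm.solve_ik(tcp(p,C,h),tool(C,s,k)).round(0) for h in(11,100,220)])
    for th in(-55,-25,0,25,55):
      for f in (0,180):
        q=arm.solve_ik([504,-23,120],tool(cf(-8+th+f),s,k)); print('   ',th,f,None if q is None else q.round(0)[[0,3,4,5]])
# refine from static depth
for c in('side','top'):
    z=np.load(f'pics/{c}0.npz');P=cloud(z['d'],*sT(c));ok=z['d']>0
    for n,xy,lo,hi in(('sleeve',(504,-23),98,112),('standtop',(504,-23),85,95),('foot',(504,-23),5,60),('malhead',(525,335),70,95),('handle',(450,345),48,65),('mat',(493,320),1.5,15)):
        r=130 if n=='mat' else 90
        m=ok&(np.hypot(P[...,0]-xy[0],P[...,1]-xy[1])<r)&(P[...,2]>lo)&(P[...,2]<hi);Q=P[m]
        if len(Q)>5: print(c,n,len(Q),Q.mean(0).round(1),Q.min(0).round(),Q.max(0).round(), 'rect',cv2.minAreaRect(Q[:,:2].astype(np.float32)))
E
```

```text
[[  -0.     -0.25    0.97 -198.43]
 [   1.     -0.      0.      1.63]
 [   0.      0.97    0.25  -71.93]
 [   0.      0.      0.      1.  ]] [[297.47684275   0.         277.58050104]
 [  0.         297.47684275 205.13711626]
 [  0.           0.           1.        ]]
1 y [array([ -35.,   24.,  117.,   31.,   17., -140.]), array([ -37.,   14.,  117.,   21.,   27., -131.]), array([ -40.,    2.,  113.,   16.,   44., -126.])]
    -55 0 [-10.  -0.  46. -37.]
    -55 180 [-10.  -0.  46. 143.]
    -25 0 [-10.  -0.  46. -67.]
    -25 180 [-10.  -0.  46. 113.]
    0 0 [-10.  -0.  46. -92.]
    0 180 [-10.  -0.  46.  88.]
    25 0 [ -10.   -0.   46. -117.]
    25 180 [-10.  -0.  46.  63.]
    55 0 [ -10.   -0.   46. -147.]
    55 180 [-10.  -0.  46.  33.]
1 x [array([-35.,  24., 117.,  31.,  17., -50.]), array([-37.,  14., 117.,  21.,  27., -41.]), array([-40.,   2., 113.,  16.,  44., -36.])]
    -55 0 [-10.  -0.  46.  53.]
    -55 180 [ -10.    0.   46. -127.]
    -25 0 [-10.  -0.  46.  23.]
    -25 180 None
    0 0 [-10.  -0.  46.  -2.]
    0 180 None
    25 0 [-10.   0.  46. -27.]
    25 18
[... 2535 characters left out ...]
438, 165.42340087890625), 69.4953384399414)
top malhead 165 [524.5 331.1  82.7] [504. 310.  71.] [547. 353.  88.] rect ((525.335205078125, 331.98406982421875), (42.355045318603516, 42.278175354003906), 27.064977645874023)
top handle 342 [434.5 346.2  55.6] [363. 311.  48.] [527. 368.  65.] rect ((447.28155517578125, 344.5903015136719), (31.38226318359375, 170.2839813232422), 76.9881820678711)
top mat 2649 [491.1 312.2   4.1] [367. 193.   2.] [622. 449.  14.] rect ((494.21197509765625, 319.77484130859375), (254.0146026611328, 255.4751739501953), 4.3975090980529785)<sys>:0: UserWarning: Gimbal lock detected. Setting third angle to zero since it is not possible to uniquely determine all angles.
```

```bash
python3 - <<'E' 2>/dev/null
from h import *
C=cf(-14,25);p=[543,-247,100]
arm.move_to(tcp(p,C,150),tool(C,-1,'y')); say()
im,d,K,T=wcam(); np.savez('pics/w1.npz',p=im,d=d,K=K,T=T)
for q in("chuck","chuck_nose","centre","chuck_grip"):
    print(q,[(x["xyz"],round(x["score"],2)) for x in nets.spot_point(q,'wrist')[:2]])
cv2.imwrite('pics/w1.png',im[:,:,::-1])
P=cloud(d,K,T); L=(P-p)@C; ok=d>0   # chuck-frame coords
for lo,hi in((57,64),(40,56),(10,37),(-3,3)):
    m=ok&(L[...,2]>lo)&(L[...,2]<hi)&(np.hypot(L[...,0],L[...,1])<(35 if lo>5 else 300)); Q=L[m]
    if len(Q): print(lo,len(Q),Q.mean(0).round(1),Q.min(0).round(1),Q.max(0).round(1))
Q=L[ok&(abs(L[...,2])<12)&(abs(L[...,0])<70)&(abs(L[...,1]+50)<110)]
A=np.c_[Q[:,:2],np.ones(len(Q))]
for _ in range(5):
    c,*_=np.linalg.lstsq(A,Q[:,2],rcond=None); r=abs(A@c-Q[:,2]);A,Q=A[r<3],Q[r<3]
print('face plane',c,len(Q),cv2.minAreaRect(Q[:,:2].astype(np.float32)))
E
```

```text
t 4.31 p [ 481.8 -231.2  235.9] F [0.3 0.1 0.8] T [ 0.06  0.32 -0.  ] w 95.2
chuck [([544.3, -248.8, 101.5], 0.96)]
chuck_nose [([520.3, -241.1, 153.8], 0.57)]
centre [([518.2, -346.6, 103.9], 0.84)]
chuck_grip [([532.2, -245.2, 124.0], 0.67)]
57 616 [ 0.9  2.9 60.2] [-13.8 -11.   57. ] [14.1 17.3 63. ]
40 390 [ 7.6  2.6 48.8] [-17.9 -15.8  40.1] [19.3 22.2 56. ]
10 192 [15.1  2.8 27.7] [-14.5 -18.7  10.3] [21.6 24.1 37. ]
-3 7428 [  1.  -47.6   0.6] [ -97.9 -148.    -3. ] [ 35.7 215.3   3. ]
face plane [-0.00191756 -0.0054801   0.38411002] 7393 ((-1.028900146484375, -47.60077667236328), (200.57131958007812, 70.55797576904297), 89.11994934082031)
```

View pics/w1.png

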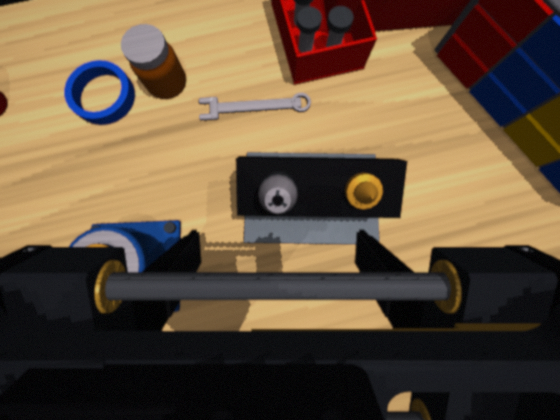

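```bash
python3 - <<'E' 2>/dev/null
from h import *
C0=cf(-14,25);p=np.array([543,-247,100])+C0@[.4,2.6,.3]; C=cf(-14.7,25);r=tool(C,-1,'y');print(p)
arm.move_linear(tcp(p,C,75),r,200)
arm.move_linear(tcp(p,C,11.5),r,120); say('down')
arm.command_gripper(30,30); say('grip')
arm.move_linear(tcp(p,C,11.5+92),None,120); say('out')
arm.move_linear([503.2,-24.3,212+6],tool(cf(-8-50),-1,'y'),150); say('hover')
for c in('side','top'):
    im,d=capture(c); np.savez(f'pics/{c}2.npz',p=im,d=d)
    P=cloud(d,*sT(c));ok=d>0
    for n,lo,hi,rr in(('sleeve',98,110,60),('stand',84,95,70),('shank',128,195,30),('body',205,260,30)):
        m=ok&(np.hypot(P[...,0]-503,P[...,1]+24)<rr)&(P[...,2]>lo)&(P[...,2]<hi);Q=P[m]
        if len(Q)>5: print(c,n,len(Q),Q.mean(0).round(1),Q.min(0).round(1),Q.max(0).round(1))
im,d=capture('side')
K,T=sT('side');uv=K@(np.linalg.inv(T)@[503,-24,150,1])[:3];u,v=(uv[:2]/uv[2]).astype(int)
cv2.imwrite('pics/s2.png',cv2.resize(im[max(0,v-70):v+70,max(0,u-90):u+90,::-1],None,fx=4,fy=4))
E
```

```text
[ 543.85773215 -244.53426121  100.44093964]
down t 5.77 p [ 539.2 -243.4  111.6] F [0.3 0.2 0.4] T [ 0.01  0.44 -0.06] w 95.1
grip t 6.74 p [ 539.1 -243.8  111. ] F [-3.3 -3.1  1.5] T [-0.74  0.86 -0.4 ] w 37.0
out t 7.66 p [ 501.3 -233.1  193.4] F [-0.8 -1.  -8. ] T [0.15 1.04 0.05] w 37.2
hover t 9.8 p [503.1 -24.5 218. ] F [-1.3  0.  -5.8] T [ 0.05  0.22 -0.03] w 36.9
side sleeve 186 [502.7 -24.6 103.8] [475.7 -50.1  98.3] [532.3   5.9 109.4]
side stand 472 [499.7 -30.3  90.2] [453.6 -73.1  84.2] [553.5  29.6  95. ]
side shank 68 [500.3 -29.6 165.4] [491.9 -35.7 129.8] [509.1 -19.8 193.4]
side body 191 [500.9 -37.4 235.3] [481.1 -47.1 205.1] [531.2 -15.9 259.8]
top stand 143 [506.6  10.7  90. ] [465.8  -3.6  85.2] [546.4  23.7  94.8]
```

View pics/s2.png

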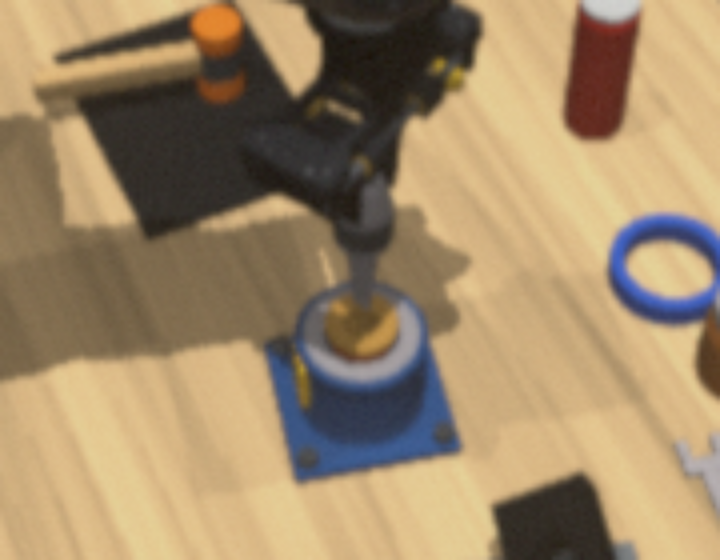

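```bash
python3 - <<'E' 2>/dev/null
from h import *
z=np.load('pics/side2.npz');d=z['d'];P=cloud(d,*sT('side'));ok=d>0
for lo in range(125,245,6):
    m=ok&(np.hypot(P[...,0]-503,P[...,1]+24)<32)&(P[...,2]>=lo)&(P[...,2]<lo+6);Q=P[m]
    if len(Q): print(lo,len(Q),np.ptp(Q[:,:2]@[.6,-.8]).round(1) ,Q.min(0).round(1),Q.max(0).round(1),z['p'][m].mean(0).round())
capture('side')
for q in('chuck','tang_end','chuck_grip','sleeve_mouth'): print(q,[(np.round(x["xyz"],1),round(x["score"],2)) for x in nets.spot_point(q,'side')[:2]])
im,d,K,T=wcam(); cv2.imwrite('pics/w3.png',im[:,:,::-1]);say()
E
```

```text
125 3 7.0 [500.2 -28.9 129.8] [503.8 -22.8 130.7] [85. 76. 68.]
131 3 12.1 [498.3 -28.2 132.3] [507.3 -19.8 136.9] [86. 77. 66.]
137 6 10.9 [497.3 -30.9 137.9] [507.2 -22.1 142.8] [81. 74. 70.]
143 5 12.0 [497.6 -29.5 143.6] [507.9 -21.3 146.5] [80. 74. 71.]
149 4 10.3 [496.1 -31.6 152.2] [506.2 -24.7 154.7] [76. 72. 71.]
155 3 5.8 [497.5 -32.5 155. ] [501.9 -28.5 160. ] [78. 75. 72.]
161 10 16.2 [494.4 -33.5 162. ] [509.1 -20.9 166.6] [82. 75. 71.]
167 7 15.0 [493.4 -34.9 167.6] [509.1 -23.6 172.8] [86. 78. 71.]
173 6 14.9 [493.6 -34.4 173.2] [504.4 -23.  177.5] [81. 74. 70.]
179 9 15.1 [492.9 -35.6 179. ] [508.2 -24.6 184. ] [79. 73. 69.]
185 9 14.7 [491.9 -35.7 185. ] [507.4 -26.8 190.7] [78. 73. 70.]
191 4 12.0 [493.7 -35.  192.6] [506.6 -29.7 195.3] [72. 67. 66.]
197 3 12.2 [494.7 -40.1 197.6] [507.2 -34.3 202.7] [76. 69. 64.]
203 3 29.0 [483.8 -41.2 205.1] [500.6 -17.6 207.4] [89. 78. 65.]
209 21 35.9 [482.3 -45.2 209.3] [517.  -19.9 214.9] [70. 64. 56.]
215 22 35.2 [482.  -47.1 215.2] [511.8 -20.6 221. ] [53. 49. 44.]
221 18 36.6 [482.9 -45.6 221.6] [520.8 -19.9 226.9] [57. 51. 43.]
227 21 26.2 [483.3 -44.4 227.1] [521.2 -30.6 232.7] [55. 51. 46.]
233 23 31.2 [481.1 -45.6 233.5] [519.6 -27.1 238.9] [66. 61. 57.]
239 20 26.5 [484.4 -46.1 239.1] [528.1 -19.6 244.9] [84. 77. 72.]
chuck [(array([501.2, -23.5, 203.1]), 0.74), (array([5.199e+02, 3.333e+02, 2.000e-01]), 0.52)]
tang_end [(array([504.2, -21.8, 124.7]), 0.81)]
chuck_grip [(array([506.2, -26.8, 239.4]), 0.56)]
sleeve_mouth [(array([501. , -23.1, 102.6]), 0.79)]
t 10.25 p [503.2 -24.3 218. ] F [ 0.3 -0.  -5.8] T [0.03 0.18 0.02] w 36.8
```

View pics/w3.png

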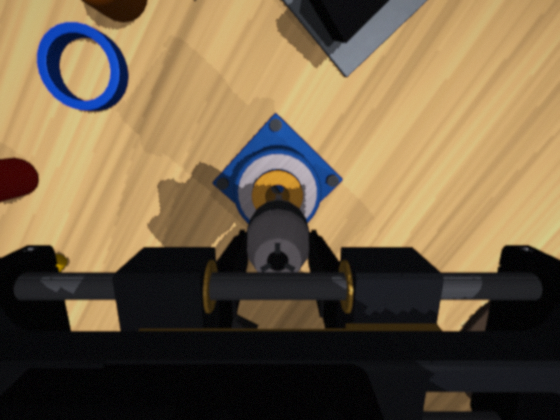

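```bash
cat >> h.py <<'E'
X,Y=503.2,-24.3
def lower(xy,z0,zmin,step=1.,lim=3.5,base=-5.8,rate=25):
    """straight down in steps until upward load exceeds lim or zmin"""
    z=z0
    while z>zmin:
        z-=step; arm.move_linear([*xy,z],None,rate)
        o=arm.get_obs()
        if o['force'][2]-base>lim or np.hypot(*o['force'][:2])>8: break
    return z,o
E
python3 - <<'E' 2>/dev/null
from h import *
arm.move_linear([X,Y,218],tool(cf(-8-38),-1,'y'),100)
arm.move_linear([X,Y,170],None,100); say()
z,o=lower((X,Y),170,135,5,3); say('a',z)
z,o=lower((X,Y),z,116,1,3.5); say('b',z)
E
```

```text
t 11.24 p [503.5 -24.4 170.4] F [-0.1 -0.1 -6.9] T [0.04 0.18 0.04] w 37.3
a 135 t 13.69 p [503.1 -24.3 134.8] F [ 0.2  0.4 -7. ] T [ 0.01  0.19 -0.03] w 36.8
b 128 t 15.44 p [503.6 -24.3 128.4] F [0.2 0.5 2.6] T [ 0.31  0.08 -0.01] w 37.2
```

```bash
python3 - <<'E' 2>/dev/null
from h import *
for th in(-25,-12,1,14,27,40,50):
    arm.move_linear([X,Y,129.5],None,40)
    arm.move_linear([X,Y,129.5],tool(cf(-8+th),-1,'y'),60)
    arm.move_linear([X,Y,129],None,25)
    z,o=lower((X,Y),129,124.5,.7,3.); say(th,z)
    if z<126: break
if z<126:
    z,o=lower((X,Y),z,116.5,1,4.); say('down',z)
E
```

```text
-25 124.1 t 18.07 p [503.3 -24.2 124.1] F [ 2.1  3.9 -4.1] T [ 1.02 -0.46  0.02] w 36.9
down 119.1 t 19.32 p [503.4 -23.9 119.4] F [1.5 8.5 0.5] T [ 1.72 -0.31  0.  ] w 37.4
```

```bash
python3 - <<'E' 2>/dev/null
from h import *
x,y,z=503.5,-23.3,119.1
arm.move_linear([x,y,z],None,25); o=say('shift')
for i in range(3):
    f=o['force']; x+=f[0]*.12; y+=f[1]*.12
    arm.move_linear([x,y,z],None,25); o=say('shift',x,y)
z,o=lower((x,y),z,116.5,.5,4.); say('down',z)
E
```

```text
shift t 19.57 p [503.3 -23.4 119. ] F [ 0.9  1.9 -3.6] T [ 0.68 -0.01  0.04] w 36.7
shift 503.60626543721924 -23.069839048923782 t 19.82 p [503.4 -23.2 119. ] F [-0.6  1.7 -3.9] T [0.34 0.17 0.02] w 37.1
shift 503.5359264587683 -22.86831868671564 t 20.07 p [503.4 -23.  119. ] F [-0.1  0.3 -5.7] T [-0.    0.26  0.01] w 36.9
shift 503.5294548161958 -22.832128942607103 t 20.32 p [503.3 -22.9 119. ] F [ 0.2 -1.5 -6.4] T [-0.21  0.28 -0.05] w 36.9
down 118.6 t 20.57 p [503.5 -23.  118.8] F [-2.8 -2.  -1.7] T [-0.34  0.65  0.01] w 37.0
```

```bash
python3 - <<'E' 2>/dev/null
from h import *
x,y=503.5,-23.0
arm.move_linear([x,y,118.2],None,25); say('press')
arm.command_gripper(80); say('open')
arm.move_linear([x,y,230],None,180)
arm.wait(.1)
for c in('side','top'):
    im,d=capture(c); P=cloud(d,*sT(c)); ok=d>0
    if c=='side': np.savez('pics/side5.npz',p=im,d=d);cv2.imwrite('pics/s5.png',cv2.resize(im[170:300,220:370,::-1],None,fx=4,fy=4))
    for n,lo,hi,rr in(('nose',160,175,20),('body',115,144,30),('sleeve',99,108,40)):
        m=ok&(np.hypot(P[...,0]-503,P[...,1]+23)<rr)&(P[...,2]>lo)&(P[...,2]<hi);Q=P[m]
        if len(Q)>5: print(c,n,len(Q),np.median(Q,0).round(1),Q.min(0).round(1),Q.max(0).round(1))
say()
E
```

```text
press t 20.82 p [503.6 -23.  118.5] F [-4.2 -0.9  4.7] T [-0.25  0.9   0.  ] w 36.9
open t 21.7 p [503.5 -23.  118.2] F [-0.   0.2  0.1] T [-0.    0.22 -0.01] w 80.1
side nose 71 [502.1 -24.  165.7] [487.  -36.7 160.5] [517.7 -10.2 172.9]
side body 101 [494.3 -38.  131.5] [481.7 -44.5 115.1] [523.2 -10.  143.9]
side sleeve 93 [492.3 -37.2 104. ] [476.5 -50.9  99.1] [ 5.303e+02 -4.000e-01  1.079e+02]
t 22.68 p [503.1 -22.9 229. ] F [-0.1 -1.  -0.4] T [ 0.    0.12 -0.  ] w 80.0
```

View pics/s5.png

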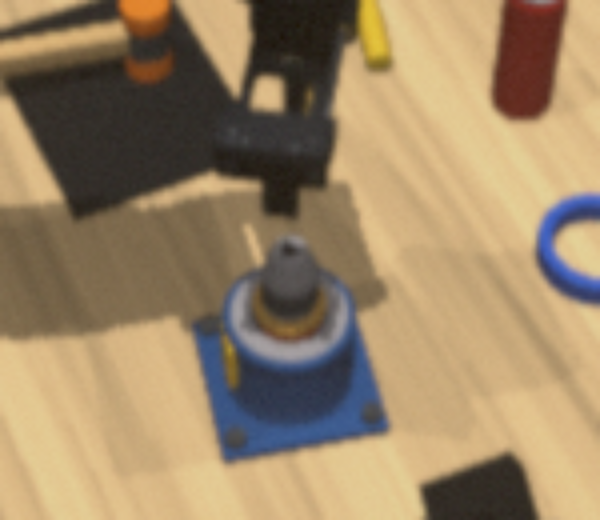

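```bash
python3 - <<'E' 2>/dev/null
from h import *
for s in(1,-1):
    print(s,[ (arm.solve_ik(q,tool(cf(w),s,'y'))) is not None and arm.solve_ik(q,tool(cf(w),s,'y')).round(0) for q,w in(([475,343,25],-11),([457,-23,187],-5),([457,-23,187],-20))])
s=-1
arm.move_to([475,343,200],tool(cf(-11),s,'y')); say()
im,d,K,T=wcam(); P=cloud(d,K,T); ok=d>0
np.savez('pics/w6.npz',p=im,d=d,K=K,T=T);cv2.imwrite('pics/w6.png',im[:,:,::-1])
D=np.hypot(P[...,0]-525,P[...,1]-334)
Q=P[ok&(D<45)&(P[...,2]>76)&(P[...,2]<95)]; print('head',len(Q),np.median(Q,0).round(1),cv2.minEnclosingCircle(Q[:,:2].astype(np.float32)))
Q=P[ok&(D>32)&(D<190)&(P[...,2]>50)&(P[...,2]<66)&(P[...,0]<510)&(abs(P[...,1]-345)<50)]
print('handle',len(Q),Q.min(0),Q.max(0),cv2.minAreaRect(Q[:,:2].astype(np.float32)),cv2.fitLine(Q[:,:2].astype(np.float32),cv2.DIST_HUBER,0,.01,.01).ravel())
E
```

```text
1 [array([ 29.,  37., 103.,  -0.,  40., -50.]), array([-11.,  15., 112.,  -0.,  54., -96.]), array([-11.,  15., 112.,  -0.,  54., -81.])]
-1 [array([ 29.,  37., 103.,  -0.,  40., 130.]), array([-11.,  15., 112.,  -0.,  54.,  84.]), array([-11.,  15., 112.,  -0.,  54.,  99.])]
t 24.05 p [475.5 342.2 200.1] F [0.1 0.4 0.2] T [-0.03  0.17  0.04] w 80.2
head 1373 [525.7 336.8  84.6] ((525.0908203125, 336.8298034667969), 21.8654842376709)
handle 1770 [370.21056041 332.4165477   53.07662502] [498.84418986 373.03350756  60.22630448] ((434.3551025390625, 352.48974609375), (21.982677459716797, 127.11660766601562), 80.27777862548828) [ 9.8616683e-01 -1.6575564e-01  4.3588873e+02  3.5216742e+02]
```

View pics/w6.png

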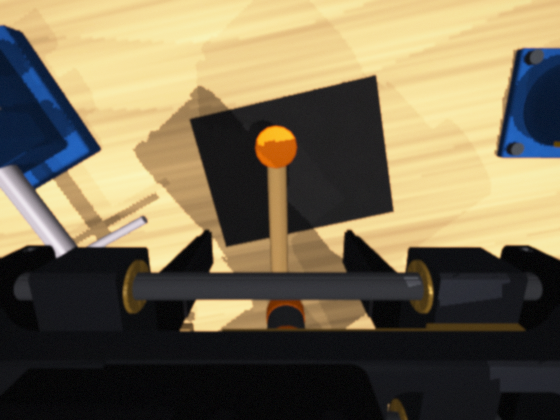

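```bash
cat >> h.py <<'E'
MY=-9.54; MD=np.array([np.cos(np.radians(MY)),np.sin(np.radians(MY))]); MR=tool(cf(MY),-1,'y')
MG=np.array([525.1,336.8])-45*MD; NG=np.array([503.5,-23.0])-45*MD
E
python3 - <<'E' 2>/dev/null
from h import *
arm.move_linear([*MG,90],MR,150); arm.move_linear([*MG,25],None,90); say('at')
arm.command_gripper(15,60); say('grip')
arm.move_linear([*MG,120],None,120); say('lift')
arm.move_linear([*MG,225],None,200)
arm.move_linear([*NG,225],MR,250); say('over')
im,d=capture('side'); cv2.imwrite('pics/s7.png',cv2.resize(im[150:280,200:380,::-1],None,fx=4,fy=4))
P=cloud(d,*sT('side'));ok=d>0
m=ok&(np.hypot(P[...,0]-503,P[...,1]+23)<45)&(P[...,2]>272)&(P[...,2]<296);Q=P[m];print(len(Q),Q.mean(0),np.percentile(Q,[2,98],axis=0))
E
```

```text
at t 25.86 p [481.  344.4  25.4] F [-0.1 -0.8  0.9] T [-0.01  0.12  0.05] w 80.3
grip t 26.83 p [480.6 344.2  25. ] F [-1.4 -0.7  0.5] T [-0.14  0.3   0.05] w 20.8
lift t 27.77 p [480.3 344.  119.2] F [ 0.3  0.5 -4.9] T [ 0.03  0.4  -0.02] w 20.8
over t 30.04 p [459.  -14.9 224.9] F [-0.4  0.2 -5.1] T [0.03 0.34 0.01] w 21.1
47 [518.40804625 -27.23915124 281.40233386] [[510.92626145 -42.65969153 272.4264073 ]
 [525.31154033  -4.757487   285.76038934]]
```

View pics/s7.png

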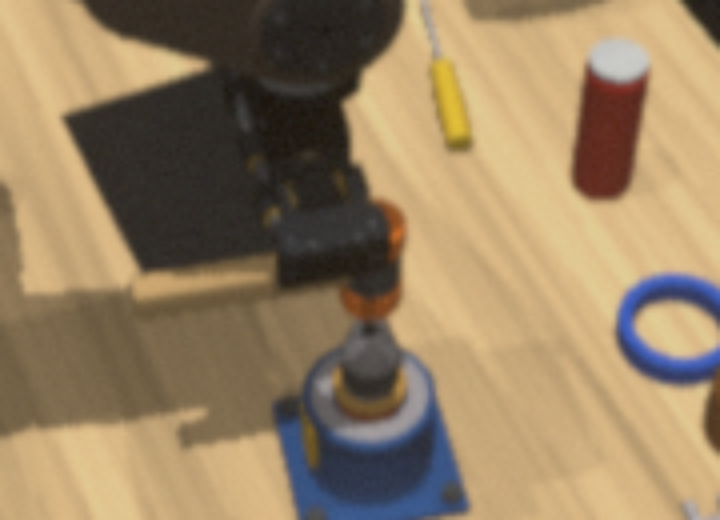

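```bash
python3 - <<'E' 2>/dev/null
from h import *
arm.move_linear([*NG,191],None,100); z=191
while z>172:
    z-=1; arm.move_linear([*NG,z],None,25); o=arm.get_obs(); f=o['force'][2]+5.1
    print(z,o['tool_pos'][2].round(1),f.round(1),o['torque'].round(2),end=' | ')
    if f>32 : break
    while f>17 and z<186:   # let the sleeve creep
        arm.wait(.15); f2=arm.get_obs()['force'][2]+5.1
        if f-f2<1: break
        f=f2
    if f>27: break
say('\nend')
E
```

```text
190 190.4 1.0 [-0.02  0.32 -0.03] | 189 189.1 1.1 [-0.03  0.35 -0.04] | 188 188.0 0.4 [-0.01  0.41  0.03] | 187 187.1 3.5 [ 0.05  0.54 -0.01] | 186 186.1 4.5 [ 0.02  0.59 -0.02] | 185 184.9 4.7 [ 0.03  0.72 -0.02] | 184 183.9 4.0 [-0.04  0.67  0.  ] | 183 182.9 3.7 [0.01 0.59 0.02] | 182 181.9 4.4 [ 0.04  0.64 -0.05] | 181 180.9 4.0 [0.08 0.66 0.03] | 180 179.9 5.3 [0.07 0.64 0.02] | 179 179.0 5.6 [0.07 0.73 0.08] | 178 178.5 14.1 [ 0.16  1.37 -0.02] | 177 178.0 22.6 [ 0.18  2.04 -0.02] | 176 177.4 30.2 [ 0.33  2.73 -0.04] | 
end t 34.63 p [458.4 -15.4 177.5] F [-15.    2.   25.9] T [0.3  2.69 0.  ] w 20.6
```

```bash
python3 - <<'E' 2>/dev/null
from h import *
arm.move_linear([*NG,205],None,80); say()
im,d=capture('side'); cv2.imwrite('pics/s8.png',cv2.resize(im[150:280,200:380,::-1],None,fx=4,fy=4))
P=cloud(d,*sT('side'));ok=d>0
for n,lo,hi,r in(('sleeve',88,112,30),('top',40,300,13)):
    m=ok&(np.hypot(P[...,0]-503,P[...,1]+23)<r)&(P[...,2]>lo)&(P[...,2]<hi);Q=P[m]
    print(n,np.histogram(Q[:,2],bins=np.arange(lo,hi+2,2 if lo>80 else 10)))
E
```

```text
t 35.15 p [459.  -15.5 204.5] F [-0.3  0.6 -4.6] T [-0.02  0.39 -0.05] w 21.1
sleeve (array([11, 11, 26, 20, 35, 11, 10,  3,  8,  0,  3,  6]), array([ 88,  90,  92,  94,  96,  98, 100, 102, 104, 106, 108, 110, 112]))
top (array([ 0,  0,  0,  0,  0,  0,  0,  0,  0,  0,  3, 26,  9,  0,  0,  0,  0,
        0,  0,  0,  0,  0,  1,  0,  0,  0]), array([ 40,  50,  60,  70,  80,  90, 100, 110, 120, 130, 140, 150, 160,
       170, 180, 190, 200, 210, 220, 230, 240, 250, 260, 270, 280, 290,
       300]))
```

View pics/s8.png

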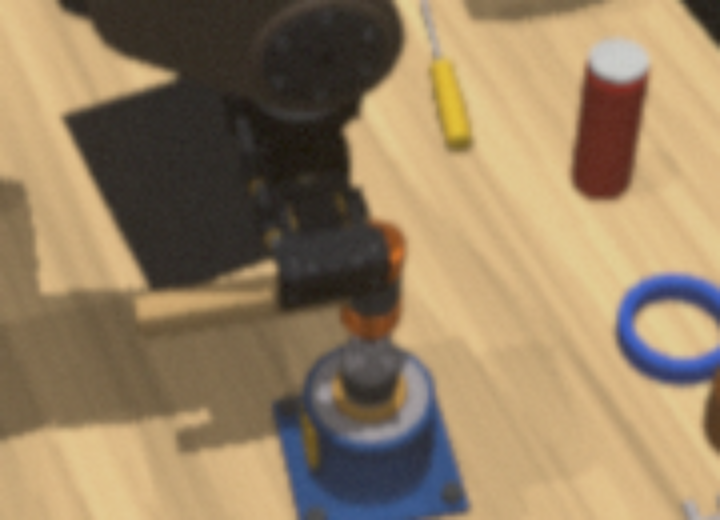

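```bash
python3 - <<'E' 2>/dev/null
from h import *
arm.move_linear([*NG,235],None,150)
arm.move_linear([*MG,140],MR,220)
arm.move_linear([*MG,30],None,100)
z,o=lower(MG,30,23,.7,3,-5,25); say('placed',z)
arm.command_gripper(70); say('open')
arm.move_linear([*MG,200],None,150); arm.wait(.2)
im,d=capture('side'); cv2.imwrite('pics/s9.png',cv2.resize(im[130:300,180:400,::-1],None,fx=3.5,fy=3.5))
P=cloud(d,*sT('side'));ok=d>0
for n,c,lo,hi,r in(('head',(525,337),70,95,45),('nose',(503,-23),150,175,20),('sleeve',(503,-23),92.5,104,32)):
    m=ok&(np.hypot(P[...,0]-c[0],P[...,1]-c[1])<r)&(P[...,2]>lo)&(P[...,2]<hi);Q=P[m]
    print(n,len(Q),np.median(Q,0).round(1),np.percentile(Q,[3,97],axis=0).round(1))
for q in('chuck','chuck_nose','sleeve_mouth','mallet','centre'): print(q,[(np.round(x["xyz"],1),round(x["score"],2)) for x in nets.spot_point(q,'side')[:3]])
say()
E
```

```text
placed 25.100000000000005 t 40.39 p [480.7 344.3  25.2] F [-1.8  0.6 -1.9] T [ 0.04  0.6  -0.01] w 20.9
open t 41.35 p [480.7 344.2  25.1] F [ 0.4 -0.2 -1.2] T [-0.05  0.18  0.  ] w 70.1
head 117 [524.4 331.5  84. ] [[506.6 315.1  72.2]
 [543.2 355.   89.3]]
nose 81 [502.  -24.8 157.3] [[489.7 -36.  151.1]
 [516.  -10.7 161.8]]
sleeve 98 [492.2 -36.7  95.8] [[476.6 -49.3  92.9]
 [528.7  -6.  103.3]]
chuck [(array([504.4, -25.1,  96.6]), 0.55), (array([501.4, -24.4,  -1.3]), 0.38)]
chuck_nose [(array([506.2, -26.5, 157.8]), 0.75)]
sleeve_mouth [(array([503.5, -22. ,  92.3]), 0.59)]
mallet [(array([281.7, 368.5,  -0.7]), 0.88), (array([523.5, 336.8,   3.1]), 0.87), (array([317.7, 621.6,   2.3]), 0.75)]
centre [(array([ 517.3, -344.7,   99.1]), 0.55), (array([503.5, -25.6,  93.9]), 0.3)]
t 43.17 p [480.7 344.3 199.9] F [0.6 1.  0.1] T [ 0.01  0.16 -0.05] w 69.9
```

View pics/s9.png

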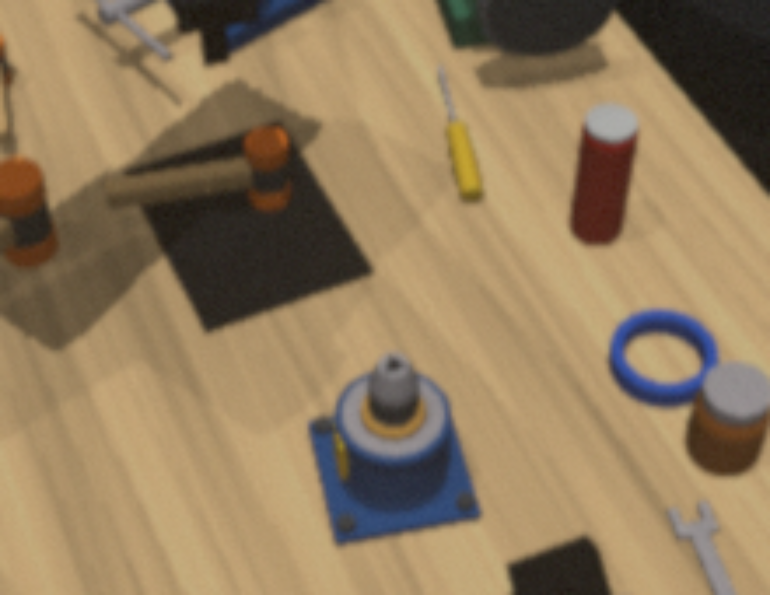

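```bash
python3 -c "
from bench import arm
arm.close_job()"
```

```text
the job is handed in; nothing more can be done
```

The job is done and handed in at about 43 s of the 72 s allowed; the interface gave no verdict.

**What I did**
- **Chuck:** I drew it out of the rack along its axis and lowered it into the sleeve. On the first try the tang stopped on top of the slot's walls. It dropped in at the second angle, about -25° from the stand's x. I then centred the chuck by feel, pressed at about 10 N, and let go.
- **Mallet:** I drove the sleeve down in one slow press of the mallet on the chuck's nose rather than separate taps, peaking at about 30 N once it met the stop. Then I set the mallet back on the mat where it had stood.

**Last checks**
- **Sleeve:** the nose dropped from about 166 mm to 157.5 mm. The sleeve top reads about 96 mm, and the red band no longer shows.
- **Chuck:** it looks upright and on the axis to within the cameras' accuracy.
- **Mallet:** its head is upright on the mat, with the top at 84 mm.
- **Bystanders:** the spray can, jar, tape and screwdriver look where they were. The wrench is only partly in the last picture. I checked the dead centre only with the network, which puts it within about 3 mm of where it started.

**What disagreed**
- The fingers read 37 mm on the 42 mm chuck body. The camera showed the chuck at the expected height, so I put this down to give in the pads or fingers.
- While the sleeve was sinking I read only 4–5 N, less than the stated 14 N. It did move, though: the heights and the final stiff stop both show it.

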